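# Turn the block end for end in the toggle-clamp fixture

### The job

One end of the hardwood block in the clamp fixture is finished. Swing the toggle clamp fully open, take the block out, turn it end for end with the same face up, lay it back flat in the channel with its end against the end stop, and swing the clamp over centre until it is locked down on the block. Leave the other things on the bench where they are.

Things in the scene. Friction and masses are not known exactly. Their poses are not given: they have to be found in the camera images.
- fixture: Clamp fixture fixed to the bench: wooden plate 74 wide (its x), 12 mm thick, y = -110 to +135, carrying a channel, end stop and toggle clamp. Origin on the bench top under the stop face, on the centre line; z up. The clamp stands at y = -100 to -31, 30 mm wide, 68 mm high without handle and arm. Fully open, its arm stands up to z = 155 at y = -50 to 0, behind the stop face.
- channel_floor (a point): Point on the plate top (fixture z = 12 mm) at the foot of the stop face, centre line (fixture x = y = 0). The block lies on the plate along the fixture's +y with an end against the stop face (46 mm wide, top at z = 42).
- channel_mouth (a point): Where the channel ends, centre line (fixture y = 92, z = 12 mm). Aluminium walls run from y = 2 to 92, 35 mm apart, up to about z = 46, flaring over the top 10 mm to about 40 mm between the lips. No room for fingers beside the block there: only the about 55 mm that stick out beyond the mouth can be gripped, the plate's top below.
- press_point (a point): Where the clamp presses on the top of the block, with about 20 N: fixture y = 45, z = 44 mm, by a rubber tip, 15 mm across, at the end of the clamp arm. The arm's hinge is at fixture y = -42, z = 62 mm, axis x. The point is fixed to the fixture; it does not move with the arm.
- clamp_handle (a joint): Clamp handle angle, rad; hinge along the fixture's x at its y = -69, z = 53 mm. 0 (hard stop): locked, handle upright, arm down. Opens toward the fixture's -y, away from the block; at 1.65 (open; hard stop at 1.75) it lies level, arm raised 1.4 rad. Arm lifts off the block at 0.76. Dead centre at 0.16: let go below 0.1 it snaps to 0, above 0.2 it springs to about 0.9. Takes up to 12 N at the grip.
- handle_grip (a point): Middle of the black round rubber grip of the clamp handle, 85 mm from the handle's hinge. The grip is barrel-shaped, 23 mm in diameter in the middle and 17 at its ends, and reaches from 50 to 115 mm from the hinge, its axis radial from the hinge.
- block: Loose dark hardwood block with a row of small bored holes, 30 wide (its x) by 150 long (its y) by 32 mm high (its z), 0.13 kg. Origin at the centre of its underside. At the start it lies in the channel with its +y along the fixture's +y.
- block_outer_end (a point): Centre of the block's +y end face (16 mm above its underside): the end that sticks out of the channel at the start, and that must meet the stop in the end.
- dapping_cube: Bystander: steel doming cube, 50 mm, behind the fixture. Origin at the centre of its underside.
- pliers: Bystander: red-handled pliers lying flat, 135x37x8 mm, in front to the right. Origin at the centre of the underside.
- emery: Bystander: emery stick 22x215x10 mm lying at the left. Origin at the centre of the underside.
- ring_vice: Bystander: wooden ring clamp 36x110x21 mm lying at the left. Origin at the centre of the underside.
- wax: Bystander: round lump of beeswax, 44 mm across, 22 mm high, in front to the right. Origin at the centre of the underside.
- graver: Bystander: graver with a wooden handle, 25x144x29 mm, lying at the back right. Origin at the centre of the underside.
Not all that is in view belongs to the job. Leave any green look-alike of the block alone.

How it is judged:
By the outcome, as a careful person would: the job done as asked, in the order asked, and still so for the second after the job is handed in, with the robot touching nothing.
It also fails if it takes over 72 s, if anything falls off the work surface, if the arm or the gripper's body presses on something with over 40 N, if the wrist force passes 120 N, or if a joint passes its speed limit or range.

### The arm

A 6-joint arm with a two-finger parallel gripper is mounted at the origin on the work surface; the furniture and walls round the work are solid. World frame = base frame: x ahead of the robot, y to its left, z up, the work surface at z = 0. Lengths are in mm, angles in rad, forces in N, time in s.
With the tool pointing down it reaches from about 275 to 750 mm from the base axis. Payload 10.2 kg.
Tool frame: the origin (TCP) lies at the very end of the fingers, on their centre line; the grasp point (between the pads) lies 19 mm behind it; z points along the fingers, y is the line along which they close (so a half turn about z gives the same grasp; the last joint's range is limited). The gripper opens to 85 mm and grips with 20 to 120 N. Pads are 22 mm wide; open, the fingers measure 114 mm over their backs; the gripper's body (76 mm by 85 mm) begins 54 mm behind the grasp point. The pads swing forward as they close: fully open they stand 13 mm farther back than shut.
Start: joints at [-1.554, 0.313, 1.498, -0, 1.331, -0.223], TCP at [124.678, -509.987, 231.294] pointing down, gripper open.
Joint ranges: [-2.94, 2.94], [-0.97, 2.17], [0.19, 2.56], [-1.23, 4.37], [0.02, 3.11], [-2.88, 2.88]. Speed limits (rad/s): [2.39, 2.39, 3.01, 3.14, 3.14, 3.14].

### API

Orientations are given as a unit quaternion [w, x, y, z].
In Python, from rig import telemetry, optics, ctrl gives the robot as it stands.
- The arm moves only by the tool servo_tool, never from a script. Its argument "deltas" is a list of rows, each a list of 3 entries, a list of its own where there are three numbers: the shift along the tool's x, y, z in units of 20 cm (1.0 is 20 cm), then the turn, a rotation vector about the tool's x, y, z in units of 90 degrees (1.0 is 90 degrees), then the opening, from 0 (shut) to 1 (fully open). A call has 1 to 8 rows; each row shifts and turns the commanded pose from where the row before left it, along the tool's axes as they then stand; what a row does not reach is not made up. A row lasts 1/10 s, in which the tool goes at most 50 mm and 8.59 degrees, less where a joint would pass 70% of its speed; a pose out of reach is approached as far as the arm can. A call with a number of a shift or a turn outside -1 to 1 is refused whole. A call with a gripper value outside its range is refused whole. The fingers move at their own pace and stop on an object; "squeeze" is the grip in N (left out, the last holds). Time passes only in rows, so rows that do not move let the fingers close. It gives the time, the measured TCP pose, the force, the opening and the grip force at its end, in the units of the state.
- telemetry.sense(): the state, without advancing time (a new reading comes with each control period).
- optics.capture(name): name is "scene" or "side" or "wrist"; returns the picture (480x640x3 uint8, blue, green, red); there is no depth.
- optics.camera_model(name): a dict with "vfov" (degrees; the focal length in pixels is half the picture's height over the tangent of half this angle, whatever the lens; pixels are square), "cx", "cy" (the principal point, pixels), "dist" ([k1, k2, p1, p2, k3] as OpenCV has them; the pictures are not rectified), "R" (3x3) and "t" (3): a world point X has camera coordinates R X + t; the wrist camera has in their place "mount" (4x4, takes a point from camera to tool coordinates, whose origin is the TCP and whose axes are the flange's). Camera axes: x right, y down, z forward; pixel columns grow to the right and rows downward; lengths in mm; the calibration is good to about 2 mm. A picture is of the moment at which its call begins: read the wrist's pose just before it. camera_model takes no time and is no camera call.
- ctrl.finish_job(): hands the job in; it is judged then, once.
The state is a dict: "time_s": time; "joints": joint angles; "dq": joint speeds; "tau": joint torques, N m; "eef_pos": TCP position; "ee_rot": TCP orientation; "force": force on the tool from outside, world axes, zero at the start; "wrist_torque": the same for the moment, N m; "grip_width": opening from 0.0 (shut) to 1.0 (fully open); "grip_force": force on a finger pad.
Only numpy, scipy, OpenCV 4.12 (cv2) and the standard library are available. Lean on these libraries where they do the work, as an engineer would, in place of code of your own. Each camera call takes 0.05 s, during which the arm holds its last target. There are 200 camera calls.

## Working session

There is one attempt and no reset: what is moved stays moved. The work goes in short steps, Python scripts to look and compute and a tool call to move; the robot and the scene stay as the last step left them, time stands still between calls to the robot, and variables do not carry over. Pictures are saved under pics/ and viewed, at most 10 in all, crops included, and the job is handed in when it is done.

Besides the shell and the picture viewer there is one more tool, called after "Emit:" as a command line: name --argument value ..., lists and objects as JSON in quotes. servo_tool: Moves the arm, as the interface text tells. Its arguments: {"type":"object","properties":{"deltas":{"type":"array"},"squeeze":{"type":"number"}},"required":["deltas"]}

```bash
ls; mkdir -p pics
python3 - <<'E'
from rig import telemetry, optics
import cv2,json
print(telemetry.sense())
for n in ["scene","side","wrist"]:
    cv2.imwrite(f"pics/{n}0.png",optics.capture(n))
    print(n,optics.camera_model(n))
E
```

```text
pics
{'time_s': 0.0, 'joints': array([-1.55439303e+00,  3.13459489e-01,  1.49840122e+00,  1.52096574e-05,
        1.33100489e+00, -2.23395852e-01]), 'dq': array([ 0.00070405, -0.00207134, -0.00085349,  0.00086645, -0.00034647,
       -0.00013762]), 'tau': array([-7.18748906e-04, -4.12264788e+01, -2.59738630e+01, -2.46500749e-04,
        4.18260592e-03, -1.77246676e-06]), 'eef_pos': array([ 124.68141045, -509.72926222,  230.74372084]), 'ee_rot': array([-6.32302065e-04,  9.92820669e-01,  1.19610681e-01,  7.31013920e-05]), 'force': array([-0.14979938,  0.01775344, -0.76844664]), 'wrist_torque': array([ 0.00466172, -0.03652592, -0.00165356]), 'grip_force': 0.0, 'grip_width': 1.0028552587280155}
scene {'vfov': 45.14752417196802, 'cx': 320.25891513361864, 'cy': 231.6778181122433, 'dist': array([-0.06189668,  0.        ,  0.        ,  0.        ,  0.        ]), 'R': array([[ 0.14001059,  0.99013242,  0.00590149],
       [ 0.43227217, -0.05576147, -0.90001746],
       [-0.89080739,  0.12856302, -0.43581388]]), 't': array([-104.24815373, -127.12551437, 1772.83928097])}
side {'vfov': 51.483558
[... 166 characters left out ...]
6, -0.22456102,  0.01547376],
       [-0.09573203, -0.47562095, -0.87442558],
       [ 0.20372154,  0.850504  , -0.48491285]]), 't': array([-445.6965419 ,  139.40564465, 1013.20699206])}
wrist {'vfov': 64.24420996955789, 'cx': 321.40696512234706, 'cy': 234.98044719255563, 'dist': array([0.01640922, 0.        , 0.        , 0.        , 0.        ]), 'mount': array([[ 3.77559592e-04, -9.49047747e-01, -3.15132084e-01,
         8.19850446e+01],
       [ 9.99999851e-01,  2.33763541e-04,  4.94100036e-04,
         2.56499315e-02],
       [-3.95258134e-04, -3.15132224e-01,  9.49047694e-01,
        -1.42213754e+02],
       [ 0.00000000e+00,  0.00000000e+00,  0.00000000e+00,
         1.00000000e+00]])}
```

View pics/scene0.png

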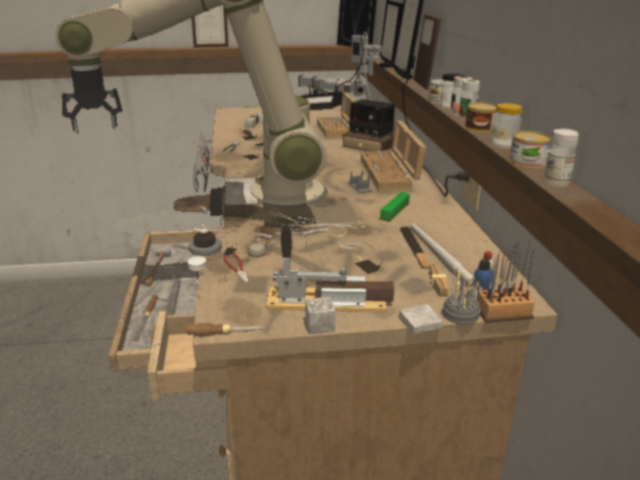

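View pics/side0.png

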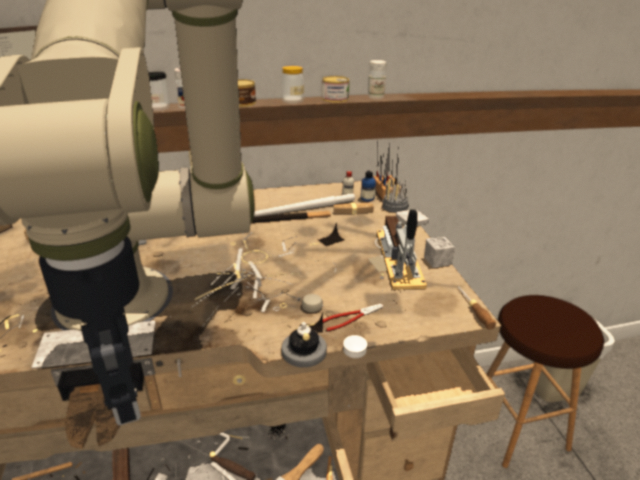

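The scene view shows the fixture at about (330,297), with the dark block at (370,290) and the black handle upright at (287,240). Things that could be taken for the block are the green bar (395,206), the dark scraps (367,266) and the ring clamp (438,280). By the description it is the dark brown one in the channel. I'll check it in a close crop.

```bash
cat > h.py <<'E'
import numpy as np, cv2
from rig import telemetry, optics
from scipy.spatial.transform import Rotation as Ro
def pose():
    s=telemetry.sense(); q=s['ee_rot']; return Ro.from_quat(np.r_[q[1:],q[0]]).as_matrix(), np.array(s['eef_pos'])
def model(n,p=None):
    m=optics.camera_model(n); f=240/np.tan(np.radians(m['vfov'])/2)
    K=np.array([[f,0,m['cx']],[0,f,m['cy']],[0,0,1.]])
    if n=='wrist':
        R,t=p or pose(); T=np.eye(4);T[:3,:3]=R;T[:3,3]=t; C=np.linalg.inv(T@m['mount']); return K,m['dist'],C[:3,:3],C[:3,3]
    return K,m['dist'],np.array(m['R']),np.array(m['t'])
def cast(M,uv,z):
    K,d,R,t=M; u=cv2.undistortPoints(np.float64(uv).reshape(-1,1,2),K,d)[:,0]
    D=np.c_[u,np.ones(len(u))]@R; o=-R.T@t; z=np.broadcast_to(z,len(u)); return o+D*((z-o[2])/D[:,2])[:,None]
def proj(M,X):
    K,d,R,t=M; return cv2.projectPoints(np.float64(X).reshape(-1,1,3),cv2.Rodrigues(R)[0],t,K,d)[0][:,0]
def tri(Ms,uvs):
    A=[];b=[]
    for M,uv in zip(Ms,uvs):
        K,d,R,t=M;u=cv2.undistortPoints(np.float64([[uv]]),K,d)[0,0]; D=R.T@np.r_[u,1];D/=np.linalg.norm(D);o=-R.T@t
        P=np.eye(3)-np.outer(D,D);A.append(P);b.append(P@o)
    return np.linalg.lstsq(np.vstack(A),np.hstack(b),rcond=None)[0]
def crop(img,x0,y0,x1,y1,k,name): cv2.imwrite(f"pics/{name}.png",cv2.resize(img[y0:y1,x0:x1],None,fx=k,fy=k,interpolation=cv2.INTER_CUBIC))
E
python3 - <<'E'
from h import *
crop(cv2.imread('pics/scene0.png'),250,210,410,330,5,'crop0')
M=model('scene'); print(cast(M,[(267,306),(387,309),(393,283)],[12,12,44]).round(0))
print(cast(M,[(320,330),(205,330),(262,328),(438,265),(395,206)],0).round(0))
E
```

```text
[[656. -97.  12.]
 [699. 143.  12.]
 [653. 165.  44.]]
[[ 735.    1.    0.]
 [ 707. -220.    0.]
 [ 714. -110.    0.]
 [ 516.  312.    0.]
 [ 161.  301.    0.]]
```

View pics/crop0.png

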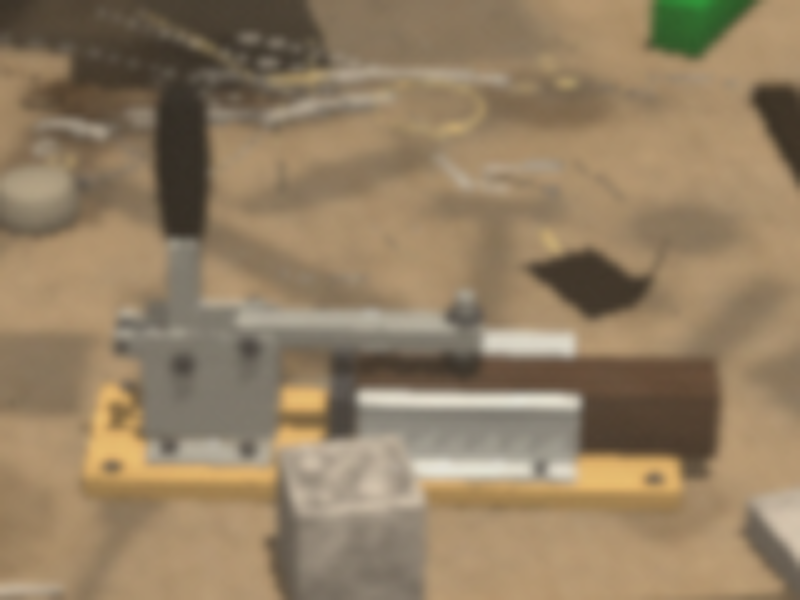

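The crop shows the dark brown block in the channel: outer end at crop (717,410), which is scene pixel (393,292). The toggle clamp is down on it and the black handle upright. That is the block, not the green bar. Next I go above the fixture for a wrist view.

```bash
cat > mv.py <<'E'
from h import *
from scipy.linalg import logm, expm
def H(R,p): T=np.eye(4);T[:3,:3]=R;T[:3,3]=p;return T
def rows(T0,T1,n):
    D=np.linalg.inv(T0)@T1; rv=Ro.from_matrix(D[:3,:3]).as_rotvec()
    X=expm(logm(D).real/n) if np.linalg.norm(rv)>1e-4 else H(np.eye(3),D[:3,3]/n)
    s=X[:3,3]; r=Ro.from_matrix(X[:3,:3]).as_rotvec()
    print(n,'x',(s/200).round(4).tolist(),(np.degrees(r)/90).round(4).tolist(),'| mm/row %.1f deg/row %.2f'%(np.linalg.norm(s),np.degrees(np.linalg.norm(r))))
def down(yaw,tilt=0):  # tool x along yaw (deg), z down; tilt>0 leans body toward -tool x
    y=np.radians(yaw); x=np.array([np.cos(y),np.sin(y),0]); z=np.array([0,0,-1.])
    R=np.c_[x,np.cross(z,x),z]; return R@Ro.from_euler('y',tilt,degrees=True).as_matrix()
def now(): return H(*pose())
E
python3 - <<'E'
from mv import *
print((down(80,20)@[0,0,1]).round(2))
rows(now(),H(down(80),[650,77,300]),22)
E
```

```text
[ 0.06  0.34 -0.94]
22 x [0.1891, -0.0093, -0.0157] [-0.0, -0.0, -0.0335] | mm/row 38.0 deg/row 3.01
```

Emit:
servo_tool --deltas '[[[0.189, -0.009, -0.016], [0, 0, -0.0335], 1], [[0.189, -0.009, -0.016], [0, 0, -0.0335], 1], [[0.189, -0.009, -0.016], [0, 0, -0.0335], 1], [[0.189, -0.009, -0.016], [0, 0, -0.0335], 1], [[0.189, -0.009, -0.016], [0, 0, -0.0335], 1], [[0.189, -0.009, -0.016], [0, 0, -0.0335], 1], [[0.189, -0.009, -0.016], [0, 0, -0.0335], 1], [[0.189, -0.009, -0.016], [0, 0, -0.0335], 1]]'

```text
time_s: 0.95
eef_pos: [393.6, -372.4, 256.7]
ee_rot: [-0.0, 0.946, 0.325, -0.0]
force: [0.7, -1.3, -0.1]
grip_width: 0.998
grip_force: 0.0
```

Emit:
servo_tool --deltas '[[[0.189, -0.009, -0.016], [0, 0, -0.0335], 1], [[0.189, -0.009, -0.016], [0, 0, -0.0335], 1], [[0.189, -0.009, -0.016], [0, 0, -0.0335], 1], [[0.189, -0.009, -0.016], [0, 0, -0.0335], 1], [[0.189, -0.009, -0.016], [0, 0, -0.0335], 1], [[0.189, -0.009, -0.016], [0, 0, -0.0335], 1], [[0.189, -0.009, -0.016], [0, 0, -0.0335], 1]]'

```text
time_s: 1.65
eef_pos: [563.8, -171.4, 279.1]
ee_rot: [-0.0, 0.87, 0.493, -0.0]
force: [-0.0, -0.6, -0.5]
grip_width: 0.997
grip_force: 0.0
```

Emit:
servo_tool --deltas '[[[0.189, -0.009, -0.016], [0, 0, -0.0335], 1], [[0.189, -0.009, -0.016], [0, 0, -0.0335], 1], [[0.189, -0.009, -0.016], [0, 0, -0.0335], 1], [[0.189, -0.009, -0.016], [0, 0, -0.0335], 1], [[0.189, -0.009, -0.016], [0, 0, -0.0335], 1], [[0.189, -0.009, -0.016], [0, 0, -0.0335], 1], [[0.189, -0.009, -0.016], [0, 0, -0.0335], 1], [[0, 0, 0], [0, 0, 0], 1]]'

```text
time_s: 2.45
eef_pos: [650.1, 80.3, 301.4]
ee_rot: [-0.0, 0.764, 0.646, 0.0]
force: [0.5, -1.1, -0.5]
grip_width: 1.001
grip_force: 0.0
```

Run:
```python
from mv import *
cv2.imwrite('pics/w1.png',optics.capture('wrist')); s=telemetry.sense(); R,p=pose(); np.savez('w1.npz',R=R,p=p); print(s['time_s'],p,R[:,0],s['joints'])
```

```text
2.5 [649.99329808  77.989868   301.2203447 ] [1.69335381e-01 9.85558486e-01 1.07157236e-05] [-5.92135920e-02  5.92439870e-01  9.02797710e-01  7.51578789e-05
  1.64693100e+00  1.10947372e-01]
```

View pics/w1.png

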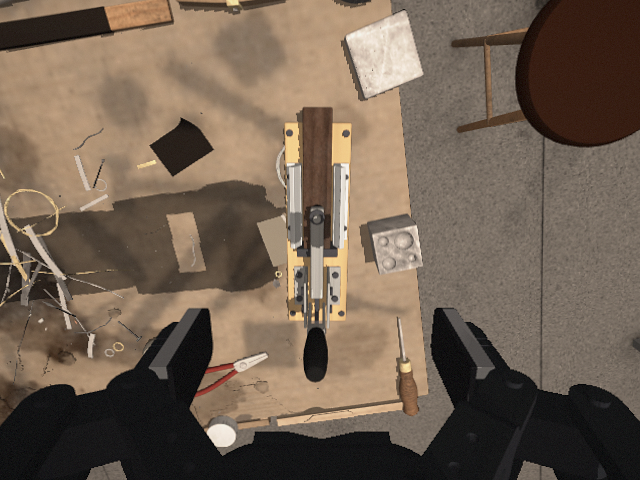

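The wrist view shows the plate with corners near (285,123), (352,123), (345,320) and (288,318). The block's outer end is at (317,108), the handle at (316,353), the cube at (395,245), the pliers at (232,372) and the graver at (406,370). Next I measure the plate and block edges.

Run:
```python
from mv import *
im=cv2.imread('pics/w1.png'); d=np.load('w1.npz'); M=model('wrist',(d['R'],d['p']))
hsv=cv2.cvtColor(im,cv2.COLOR_BGR2HSV); 
print('plate hsv',hsv[135,293],hsv[135,345],hsv[300,345],'bench',hsv[110,270],hsv[140,375],'block',hsv[115,318],hsv[140,318])
m=cv2.inRange(hsv,(15,110,150),(30,255,255)); m[:,:270]=0;m[:,365:]=0;m[:110]=0;m[330:]=0
L=[];Rr=[]
for r in range(126,320,2):
    c=np.where(m[r])[0]
    if len(c): 
        L.append((c.min()-.5,r)) if c.min()<300 else 0
        Rr.append((c.max()+.5,r)) if c.max()>330 else 0
def line(P):
    P=np.array(P); 
    for _ in range(4):
        k=np.polyfit(P[:,1],P[:,0],1); e=P[:,0]-np.polyval(k,P[:,1]); P=P[abs(e)<max(1.0,1.5*e.std())]
    return k,len(P),e.std()
kl,kr=line(L),line(Rr); print(kl,kr)
top=[]
for c in list(range(288,300))+list(range(337,350)):
    r=np.where(m[:,c])[0]; top.append((c,r.min()-.5))
print('top rows',[t[1] for t in top])
tk=np.median([t[1] for t in top])
for z in (0,12):
  for k in (kl,kr):
    q=cast(M,[(np.polyval(k[0],r),r) for r in (tk,310)],z); dv=q[0]-q[1]; print(z,q.round(1)[:,:2].tolist(),'yaw',np.degrees(np.arctan2(dv[1],dv[0])).round(2))
# block top edges at z=44
b=cv2.inRange(hsv,(0,40,20),(20,255,115)); b[:,:295]=0;b[:,340:]=0;b[:95]=0
L=[];Rr=[]
for r in range(112,160,2):
    c=np.where(b[r])[0]; L.append((c.min()-.5,r)); Rr.append((c.max()+.5,r))
tr=[np.where(b[:160,c])[0].min()-.5 for c in range(306,330,2)]; print('block',L[::5],Rr[::5],tr)
```

```text
plate hsv [ 20 106 247] [150   9  86] [ 17 114 226] bench [ 16  78 182] [ 15  84 191] block [ 11 107 105] [ 11 114 103]
(array([2.20788534e-02, 2.81241348e+02]), 64, np.float64(0.26748990325598954)) (array([-3.09935830e-02,  3.55009441e+02]), 97, np.float64(0.294829580894797))
top rows [np.float64(121.5), np.float64(121.5), np.float64(121.5), np.float64(121.5), np.float64(122.5), np.float64(122.5), np.float64(122.5), np.float64(122.5), np.float64(122.5), np.float64(122.5), np.float64(127.5), np.float64(133.5), np.float64(122.5), np.float64(122.5), np.float64(122.5), np.float64(122.5), np.float64(122.5), np.float64(122.5), np.float64(122.5), np.float64(122.5), np.float64(122.5), np.float64(122.5), np.float64(122.5), np.float64(122.5), np.float64(122.5)]
0 [[620.9, 149.7], [579.3, -81.7]] yaw 79.81
0 [[694.6, 137.1], [653.1, -94.4]] yaw 79.84
12 [[622.1, 149.9], [581.6, -75.2]] yaw 79.81
12 [[693.8, 137.6], [653.4, -87.5]] yaw 79.84
block [(np.float64(299.5), 112), (np.float64(298.5), 122), (np.float64(301.5), 132), (np.float64(301.5), 142), (np.float64(302.5), 152)] [(np.float64(332.5), 112), (np.float64(331.5), 122), (np.float64(331.5), 132), (np.float64(331.5), 142), (np.float64(331.5), 152)] [np.float64(106.5), np.float64(106.5), np.float64(106.5), np.float64(106.5), np.float64(106.5), np.float64(106.5), np.float64(107.5), np.float64(107.5), np.float64(107.5), np.float64(106.5), np.float64(106.5), np.float64(106.5)]
```

Run:
```python
from mv import *
im=cv2.imread('pics/w1.png'); d=np.load('w1.npz'); M=model('wrist',(d['R'],d['p'])); S=model('scene'); Si=model('side')
y=np.radians(79.82); fy=np.array([np.cos(y),np.sin(y),0]); fx=np.array([np.sin(y),-np.cos(y),0]); O=np.array([634.1,10.9,0])
F=lambda x,yy,z: O+fx*x+fy*yy+np.array([0,0,z])
inv=lambda P: [round(float((P-O)@fx),1),round(float((P-O)@fy),1)]
for uv in [(301.8,140),(331.5,140),(317,106.5)]: print('block z44',uv,inv(cast(M,[uv],44)[0]))
P=[F(0,-69,168),F(0,-69,103),F(0,150,44),F(37,135,12),F(-37,135,12),F(37,-110,12),F(-37,-110,12),F(0,45,60)]
for m,n in ((M,'w'),(S,'scene'),(Si,'side')): print(n,proj(m,P).round(1).tolist())
for n,f in (('scene','scene0'),('wrist','w1'),('side','side0')):
    g=cv2.imread(f'pics/{f}.png'); k=g.max(axis=2)<62
    x0,y0,x1,y1={'scene':(276,220,300,262),'wrist':(300,320,332,390),'side':(402,200,424,265)}[n]
    ys,xs=np.where(k[y0:y1,x0:x1]); print(n,'x',xs.min()+x0,xs.max()+x0,'y',ys.min()+y0,ys.max()+y0,'mean',xs.mean()+x0,ys.mean()+y0)
# bystanders on bench
for nm,uv in dict(graver_tip=(399,318),graver_butt=(410,415),pl_tip=(267,354),wax=(222,432),cubeL=(369,222),cubeB=(380,272),white=(385,55),ringvice_end=(172,18),box=(235,5)).items(): print(nm,inv(cast(M,[uv],10)[0]))
```

```text
block z44 (301.8, 140) [-15.7, 119.0]
block z44 (331.5, 140) [14.5, 119.2]
block z44 (317, 106.5) [-0.4, 151.3]
w [[314.7, 375.3], [315.8, 333.1], [317.4, 107.9], [351.8, 122.8], [283.4, 122.2], [345.5, 321.4], [287.9, 321.0], [316.7, 214.6]]
scene [[283.4, 228.5], [284.1, 257.5], [391.0, 285.2], [383.9, 308.0], [381.8, 288.9], [263.4, 305.0], [267.7, 286.1], [340.1, 277.3]]
side [[413.0, 211.1], [409.9, 238.8], [390.9, 215.9], [405.3, 229.6], [376.5, 229.9], [426.6, 285.4], [392.2, 286.0], [398.7, 230.4]]
scene x 282 289 y 220 255 mean 285.7465437788018 240.3364055299539
wrist x 303 327 y 320 381 mean 315.24051803885294 354.5171137835338
side x 407 416 y 211 264 mean 411.1205357142857 225.6875
graver_tip [105.8, -105.6]
graver_butt [132.1, -260.2]
pl_tip [-65.9, -161.3]
wax [-134.9, -292.5]
cubeL [61.2, 22.7]
cubeB [77.8, -41.4]
white [69.1, 201.9]
ringvice_end [-145.9, 233.3]
box [-82.3, 245.4]
```

```bash
cat >> mv.py <<'E'
YAW=79.82; _y=np.radians(YAW); fy=np.array([np.cos(_y),np.sin(_y),0]); fx=np.array([np.sin(_y),-np.cos(_y),0]); O=np.array([634.1,10.9,0])
F=lambda x,y,z: O+fx*x+fy*y+np.array([0,0,z])
def finv(P): return np.array([(P-O)@fx,(P-O)@fy,P[2]]).round(1)
def hp(th,tilt,r=85): # grasp point at handle angle th
    R=down(YAW,tilt); return H(R,F(0,-69-r*np.sin(th),53+r*np.cos(th))+R@[0,0,19])
E
python3 - <<'E'
from mv import *
A=H(down(YAW),F(0,-69,230)); B=hp(0,0); print(B[:3,3])
rows(now(),A,5); rows(A,B,4)
th=np.linspace(0,1.68,7); ti=np.linspace(0,25,7)
for i in range(6): rows(hp(th[i],ti[i]),hp(th[i+1],ti[i+1]),4)
E
```

```text
[621.90485855 -57.01375799 119.        ]
5 x [-0.1378, -0.0044, 0.0712] [-0.0001, -0.0, 0.001] | mm/row 31.0 deg/row 0.09
4 x [0.0, 0.0, 0.1388] [0.0, 0.0, 0.0] | mm/row 27.8 deg/row 0.00
4 x [-0.0277, 0.0, 0.0033] [0.0, 0.0116, -0.0] | mm/row 5.6 deg/row 1.04
4 x [-0.0264, -0.0, 0.0093] [-0.0, 0.0116, 0.0] | mm/row 5.6 deg/row 1.04
4 x [-0.0239, -0.0, 0.0149] [0.0, 0.0116, 0.0] | mm/row 5.6 deg/row 1.04
4 x [-0.0203, -0.0, 0.0199] [-0.0, 0.0116, 0.0] | mm/row 5.7 deg/row 1.04
4 x [-0.0157, -0.0, 0.024] [-0.0, 0.0116, -0.0] | mm/row 5.7 deg/row 1.04
4 x [-0.0104, -0.0, 0.027] [0.0, 0.0116, 0.0] | mm/row 5.8 deg/row 1.04
```

Emit:
servo_tool --deltas '[[[-0.138, -0.0044, 0.071], [0, 0, 0.001], 0.6], [[-0.138, -0.0044, 0.071], [0, 0, 0.001], 0.6], [[-0.138, -0.0044, 0.071], [0, 0, 0.001], 0.6], [[-0.138, -0.0044, 0.071], [0, 0, 0.001], 0.6], [[-0.138, -0.0044, 0.071], [0, 0, 0.001], 0.6], [[0, 0, 0], [0, 0, 0], 0.6], [[0, 0, 0], [0, 0, 0], 0.6]]'

```text
time_s: 3.2
eef_pos: [621.1, -60.1, 230.7]
ee_rot: [-0.0, 0.769, 0.639, -0.0]
force: [-1.2, 0.7, -0.7]
grip_width: 0.598
grip_force: 0.0
```

Run:
```python
from mv import *
R,p=pose(); print(finv(p),R[:,0],R[:,2]); rows(now(),hp(0,0),5)
```

```text
[-2.000e-01 -7.210e+01  2.307e+02] [1.82241171e-01 9.83253846e-01 1.71484139e-04] [-4.77571138e-04  2.62920138e-04 -9.99999851e-01]
5 x [0.0031, 0.0002, 0.1117] [-0.0001, -0.0, -0.0007] | mm/row 22.3 deg/row 0.06
```

Emit:
servo_tool --deltas '[[[0.003, 0.0, 0.112], [0, 0, 0], 0.6], [[0.003, 0.0, 0.112], [0, 0, 0], 0.6], [[0.003, 0.0, 0.112], [0, 0, 0], 0.6], [[0.003, 0.0, 0.112], [0, 0, 0], 0.6], [[0.003, 0.0, 0.112], [0, 0, 0], 0.6], [[0, 0, 0], [0, 0, 0], 0.6]]'

```text
time_s: 3.8
eef_pos: [620.9, -55.1, 116.4]
ee_rot: [-0.002, 0.768, 0.641, -0.001]
force: [-0.1, -0.0, -0.0]
grip_width: 0.6
grip_force: 0.0
```

Emit:
servo_tool --deltas '[[[0, 0, 0], [0, 0, 0], 0], [[0, 0, 0], [0, 0, 0], 0], [[0, 0, 0], [0, 0, 0], 0], [[0, 0, 0], [0, 0, 0], 0], [[0, 0, 0], [0, 0, 0], 0]]' --squeeze 60

```text
time_s: 4.3
eef_pos: [621.4, -55.9, 120.8]
ee_rot: [-0.0, 0.768, 0.64, -0.0]
force: [-8.8, 1.7, 7.1]
grip_width: 0.247
grip_force: 59.0
```

Run:
```python
from mv import *
R,p=pose(); s=telemetry.sense(); print(finv(p),R[:,2],s['grip_width'],s['grip_force'],s['force'])
crop(optics.capture('side'),360,170,460,300,4,'s2')
```

```text
[ -0.7 -67.9 120.8] [-7.98042791e-04  1.11971239e-04 -9.99999675e-01] 0.24659624388004986 58.96920505911112 [-8.78446051  1.72222239  7.05125334]
```

Emit:
servo_tool --deltas '[[[-0.0277, 0, 0.0033], [0, 0.0116, 0], 0], [[-0.0277, 0, 0.0033], [0, 0.0116, 0], 0], [[-0.0277, 0, 0.0033], [0, 0.0116, 0], 0], [[-0.0277, 0, 0.0033], [0, 0.0116, 0], 0], [[-0.0264, 0, 0.0093], [0, 0.0116, 0], 0], [[-0.0264, 0, 0.0093], [0, 0.0116, 0], 0], [[-0.0264, 0, 0.0093], [0, 0.0116, 0], 0], [[-0.0264, 0, 0.0093], [0, 0.0116, 0], 0]]'

```text
time_s: 5.15
eef_pos: [614.0, -98.2, 107.5]
ee_rot: [-0.047, 0.766, 0.639, 0.056]
force: [-4.8, 0.0, 1.2]
grip_width: 0.243
grip_force: 59.1
```

Run:
```python
from mv import *
R,p=pose(); s=telemetry.sense(); g=finv(p-R@[0,0,19]); print(finv(p),'grasp',g,'r',np.hypot(g[1]+69,g[2]-53),'th',np.arctan2(-69-g[1],g[2]-53),s['grip_width'],s['grip_force'],s['force'])
```

```text
[  -0.5 -111.   107.5] grasp [  -0.5 -113.7  126.3] r 85.85441165135313 th 0.5476107466608289 0.2430272875373093 59.09645598381758 [-4.80369106  0.0457029   1.22392069]
```

Opening is following the arc well, so I continue to the full opening.

Emit:
servo_tool --deltas '[[[-0.0239, 0, 0.0149], [0, 0.0116, 0], 0], [[-0.0239, 0, 0.0149], [0, 0.0116, 0], 0], [[-0.0239, 0, 0.0149], [0, 0.0116, 0], 0], [[-0.0239, 0, 0.0149], [0, 0.0116, 0], 0], [[-0.0203, 0, 0.0199], [0, 0.0116, 0], 0], [[-0.0203, 0, 0.0199], [0, 0.0116, 0], 0], [[-0.0203, 0, 0.0199], [0, 0.0116, 0], 0], [[-0.0203, 0, 0.0199], [0, 0.0116, 0], 0]]'

```text
time_s: 5.95
eef_pos: [609.1, -126.6, 73.6]
ee_rot: [-0.093, 0.76, 0.634, 0.112]
force: [-6.8, 0.7, 6.8]
grip_width: 0.247
grip_force: 60.3
```

Emit:
servo_tool --deltas '[[[-0.0157, 0, 0.024], [0, 0.0116, 0], 0], [[-0.0157, 0, 0.024], [0, 0.0116, 0], 0], [[-0.0157, 0, 0.024], [0, 0.0116, 0], 0], [[-0.0157, 0, 0.024], [0, 0.0116, 0], 0], [[-0.0104, 0, 0.027], [0, 0.0116, 0], 0], [[-0.0104, 0, 0.027], [0, 0.0116, 0], 0], [[-0.0104, 0, 0.027], [0, 0.0116, 0], 0], [[-0.0104, 0, 0.027], [0, 0.0116, 0], 0]]'

```text
time_s: 6.75
eef_pos: [608.0, -132.9, 27.7]
ee_rot: [-0.138, 0.75, 0.625, 0.166]
force: [-9.0, -5.1, 4.2]
grip_width: 0.246
grip_force: 59.7
```

Emit:
servo_tool --deltas '[[[0, 0, 0], [0, 0, 0], 0], [[0, 0, 0], [0, 0, 0], 0]]'

```text
time_s: 6.95
eef_pos: [608.0, -132.9, 27.2]
ee_rot: [-0.138, 0.75, 0.625, 0.166]
force: [-9.2, -8.2, 6.4]
grip_width: 0.248
grip_force: 59.9
```

Run:
```python
from mv import *
R,p=pose(); s=telemetry.sense(); g=finv(p-R@[0,0,19]); print(finv(p),'grasp',g,'r',np.hypot(g[1]+69,g[2]-53),'th',np.arctan2(-69-g[1],g[2]-53),s['grip_width'],s['grip_force'],s['force'])
```

```text
[  -0.3 -146.2   27.2] grasp [  -0.3 -154.2   44.4] r 85.63293758829016 th 1.6713945630294544 0.24838934896212742 59.87947829067707 [-9.15177362 -8.23020677  6.38523562]
```

Emit:
servo_tool --deltas '[[[0, 0, 0], [0, 0, 0], 0.5], [[0, 0, 0], [0, 0, 0], 0.5], [[0, 0, 0], [0, 0, 0], 0.5], [[0, 0, -0.1], [0, 0, 0], 0.5], [[0, 0, -0.15], [0, 0, 0], 0.5], [[0, 0, -0.15], [0, 0, 0], 0.5]]'

```text
time_s: 7.55
eef_pos: [602.1, -164.7, 99.7]
ee_rot: [-0.139, 0.75, 0.625, 0.167]
force: [-0.4, 0.4, -0.1]
grip_width: 0.501
grip_force: 0.0
```

Run:
```python
from mv import *
T=now(); print(finv(T[:3,3]),telemetry.sense()['grip_width'])
A=H(down(YAW),F(0,-140,235)); B=H(down(YAW),F(0,60,225)); C=H(down(YAW),F(0,121,180))
rows(T,A,6); rows(A,B,6); rows(B,C,3)
```

```text
[  -0.5 -178.5   99.7] 0.5005708261471912
6 x [0.0599, 0.0004, -0.1018] [0.0, -0.0464, -0.0003] | mm/row 23.6 deg/row 4.18
6 x [0.1667, -0.0, 0.0083] [0.0, 0.0, 0.0] | mm/row 33.4 deg/row 0.00
3 x [0.1017, 0.0, 0.075] [0.0, 0.0, 0.0] | mm/row 25.3 deg/row 0.00
```

Emit:
servo_tool --deltas '[[[0.06, 0, -0.102], [0, -0.0464, 0], 0.5], [[0.06, 0, -0.102], [0, -0.0464, 0], 0.5], [[0.06, 0, -0.102], [0, -0.0464, 0], 0.5], [[0.06, 0, -0.102], [0, -0.0464, 0], 0.5], [[0.06, 0, -0.102], [0, -0.0464, 0], 0.5], [[0.06, 0, -0.102], [0, -0.0464, 0], 0.5]]'

```text
time_s: 8.15
eef_pos: [609.1, -126.3, 235.9]
ee_rot: [0.002, 0.768, 0.64, -0.001]
force: [-0.4, 0.6, -0.3]
grip_width: 0.498
grip_force: 0.0
```

Emit:
servo_tool --deltas '[[[0.167, 0, 0.008], [0, 0, 0], 0.55], [[0.167, 0, 0.008], [0, 0, 0], 0.55], [[0.167, 0, 0.008], [0, 0, 0], 0.55], [[0.167, 0, 0.008], [0, 0, 0], 0.55], [[0.167, 0, 0.008], [0, 0, 0], 0.55], [[0.167, 0, 0.008], [0, 0, 0], 0.55], [[0, 0, 0], [0, 0, 0], 0.55], [[0, 0, 0], [0, 0, 0], 0.55]]'

```text
time_s: 8.95
eef_pos: [645.1, 70.8, 224.7]
ee_rot: [0.0, 0.768, 0.641, -0.0]
force: [0.0, -0.1, -0.3]
grip_width: 0.548
grip_force: 0.0
```

Run:
```python
from mv import *
T=now(); im=optics.capture('wrist'); cv2.imwrite('pics/w3.png',im); np.savez('w3.npz',R=T[:3,:3],p=T[:3,3]); print(finv(T[:3,3]),T[:3,0])
rows(T,H(down(YAW),F(0,121,180)),3)
```

```text
[2.000e-01 6.090e+01 2.247e+02] [ 1.78899577e-01  9.83867334e-01 -1.03009425e-04]
3 x [0.1001, -0.0005, 0.0745] [0.0, 0.0, -0.0005] | mm/row 25.0 deg/row 0.04
```

View pics/w3.png

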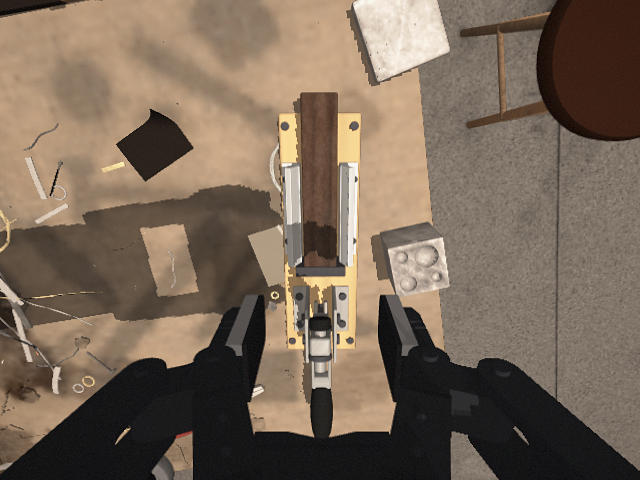

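The clamp is open: its arm is upright at (320,335) and the handle lies back at (321,412). The block, at columns 302–338 with its end at row 93, is free, so I go down to grasp it.

Emit:
servo_tool --deltas '[[[0.1, 0, 0.0745], [0, 0, 0], 0.55], [[0.1, 0, 0.0745], [0, 0, 0], 0.55], [[0.1, 0, 0.0745], [0, 0, 0], 0.55], [[0, 0, 0.15], [0, 0, 0], 0.55], [[0, 0, 0.2], [0, 0, 0], 0.55], [[0, 0, 0.2], [0, 0, 0], 0.55], [[0, 0, 0.1], [0, 0, 0], 0.55], [[0, 0, 0.06], [0, 0, 0], 0.55]]'

```text
time_s: 9.8
eef_pos: [655.3, 128.0, 36.1]
ee_rot: [-0.001, 0.769, 0.64, -0.001]
force: [0.5, 0.1, -0.5]
grip_width: 0.549
grip_force: 0.0
```

Emit:
servo_tool --deltas '[[[0, 0, 0], [0, 0, 0], 0.55], [[0, 0, 0], [0, 0, 0], 0.55]]'

```text
time_s: 10.0
eef_pos: [656.7, 128.9, 39.4]
ee_rot: [0.001, 0.768, 0.64, 0.001]
force: [0.2, 0.2, 0.2]
grip_width: 0.552
grip_force: 0.0
```

Run:
```python
from mv import *
T=now(); print(finv(T[:3,3]),T[:3,0],telemetry.sense()['force'])
rows(T,H(down(YAW),F(-.3,121,15)),2)
```

```text
[  1.4 120.1  39.4] [1.80785303e-01 9.83522498e-01 4.11584341e-04] [0.22556613 0.19467618 0.20967294]
2 x [0.0021, -0.0044, 0.0609] [0.0007, -0.0001, -0.0013] | mm/row 12.2 deg/row 0.13
```

Emit:
servo_tool --deltas '[[[0.002, -0.004, 0.06], [0, 0, 0], 0.55], [[0.002, -0.004, 0.06], [0, 0, 0], 0.55], [[0, 0, 0], [0, 0, 0], 0.55], [[0, 0, 0], [0, 0, 0], 0]]' --squeeze 60

```text
time_s: 10.4
eef_pos: [654.4, 130.5, 13.7]
ee_rot: [-0.0, 0.768, 0.64, -0.0]
force: [0.4, 0.3, 0.0]
grip_width: 0.398
grip_force: 0.0
```

Emit:
servo_tool --deltas '[[[0, 0, 0], [0, 0, 0], 0], [[0, 0, 0], [0, 0, 0], 0], [[0, 0, 0], [0, 0, 0], 0], [[0, 0, 0], [0, 0, 0], 0]]'

```text
time_s: 10.8
eef_pos: [654.5, 130.5, 14.1]
ee_rot: [0.0, 0.768, 0.64, 0.0]
force: [-0.6, 0.7, 0.8]
grip_width: 0.337
grip_force: 59.4
```

Run:
```python
from mv import *
T=now(); s=telemetry.sense(); print(finv(T[:3,3]),T[:3,0],T[:3,2],s['force'],s['grip_width'],s['grip_force']); np.save('g1.npy',T)
A=T.copy(); A[2,3]+=70
# set-down: tool yaw +90, grip1 at fixture (-106,185)
B=H(down(YAW+90),F(-60,180,T[2,3]+70)); C=H(down(YAW+90),F(-106,185,T[2,3]+30)); D=H(down(YAW+90),F(-106,185,T[2,3]-12))
rows(A,C,14); rows(C,D,3)
X=np.linalg.inv(A)@C
for f in np.linspace(0,1,8):
    W=A@expm(logm(X).real*f); e=W@[-121,0,0,1]; print(finv(W[:3,3]),finv(e[:3]))
```

```text
[ -1.  121.3  14.1] [1.80119654e-01 9.83644705e-01 6.98457986e-05] [ 9.51169552e-05  5.35898429e-05 -9.99999994e-01] [-0.60038909  0.71071695  0.77120459] 0.33721997436838086 59.3661904335022
14 x [0.0466, -0.0143, 0.0143] [0.0, 0.0, -0.0716] | mm/row 10.2 deg/row 6.44
3 x [0.0, 0.0, 0.07] [0.0, 0.0, 0.0] | mm/row 14.0 deg/row 0.00
[ -1.  121.3  84.1] [-1.4  0.3 84.1]
[ -7.7 139.6  78.4] [18.9 21.5 78.3]
[-18.3 155.9  72.6] [33.9 46.8 72.6]
[-32.3 169.4  66.9] [43.  74.7 66.9]
[-48.9 179.5  61.2] [ 45.6 104.   61.2]
[-67.4 185.7  55.5] [ 41.6 133.1  55.5]
[-86.7 187.5  49.8] [ 31.2 160.5  49.8]
[-106.   185.    44.1] [ 15.  185.   44.1]
```

Emit:
servo_tool --deltas '[[[0, 0, -0.03], [0, 0, 0], 0], [[0, 0, -0.06], [0, 0, 0], 0], [[0, 0, -0.08], [0, 0, 0], 0], [[0, 0, -0.08], [0, 0, 0], 0], [[0, 0, -0.1], [0, 0, 0], 0], [[0, 0, 0], [0, 0, 0], 0]]'

```text
time_s: 11.4
eef_pos: [656.2, 130.6, 88.2]
ee_rot: [0.002, 0.768, 0.64, 0.003]
force: [0.6, 0.1, -0.1]
grip_width: 0.343
grip_force: 59.4
```

Emit:
servo_tool --deltas '[[[0.0466, -0.0143, 0.0143], [0, 0, -0.0716], 0], [[0.0466, -0.0143, 0.0143], [0, 0, -0.0716], 0], [[0.0466, -0.0143, 0.0143], [0, 0, -0.0716], 0], [[0.0466, -0.0143, 0.0143], [0, 0, -0.0716], 0], [[0.0466, -0.0143, 0.0143], [0, 0, -0.0716], 0], [[0.0466, -0.0143, 0.0143], [0, 0, -0.0716], 0], [[0.0466, -0.0143, 0.0143], [0, 0, -0.0716], 0]]'

```text
time_s: 12.1
eef_pos: [624.9, 190.5, 63.5]
ee_rot: [-0.0, 0.462, 0.887, -0.0]
force: [0.2, 0.0, -1.1]
grip_width: 0.342
grip_force: 59.3
```

Emit:
servo_tool --deltas '[[[0.0466, -0.0143, 0.0143], [0, 0, -0.0716], 0], [[0.0466, -0.0143, 0.0143], [0, 0, -0.0716], 0], [[0.0466, -0.0143, 0.0143], [0, 0, -0.0716], 0], [[0.0466, -0.0143, 0.0143], [0, 0, -0.0716], 0], [[0.0466, -0.0143, 0.0143], [0, 0, -0.0716], 0], [[0.0466, -0.0143, 0.0143], [0, 0, -0.0716], 0], [[0.0466, -0.0143, 0.0143], [0, 0, -0.0716], 0], [[0, 0, 0], [0, 0, 0], 0]]'

```text
time_s: 12.9
eef_pos: [561.1, 211.8, 43.3]
ee_rot: [-0.001, 0.088, 0.996, -0.0]
force: [0.3, -0.2, -0.6]
grip_width: 0.34
grip_force: 59.3
```

Run:
```python
from mv import *
T=now(); s=telemetry.sense(); print(finv(T[:3,3]),T[:3,0],T[:3,2],s['force'],s['grip_width'],s['grip_force'],s['time_s'])
rows(T,H(down(YAW+90),F(-106,185,3)),4)
```

```text
[-107.3  184.9   43.3] [-0.98455019  0.17509208  0.00192012] [-2.00569867e-03 -3.11794994e-04 -9.99997940e-01] [ 0.26718139 -0.19192243 -0.61547965] 0.34036856312059616 59.27240788936615 12.9
4 x [-0.0017, 0.0002, 0.0504] [-0.0001, -0.0003, 0.0003] | mm/row 10.1 deg/row 0.04
```

Emit:
servo_tool --deltas '[[[0, 0, 0.05], [0, 0, 0], 0], [[0, 0, 0.05], [0, 0, 0], 0], [[0, 0, 0.05], [0, 0, 0], 0], [[0, 0, 0.045], [0, 0, 0], 0], [[0, 0, 0], [0, 0, 0], 0], [[0, 0, 0], [0, 0, 0], 0]]'

```text
time_s: 13.5
eef_pos: [562.5, 211.8, 4.7]
ee_rot: [-0.0, 0.089, 0.996, -0.0]
force: [0.6, 0.0, -1.4]
grip_width: 0.339
grip_force: 59.3
```

Emit:
servo_tool --deltas '[[[0, 0, 0], [0, 0, 0], 0.55], [[0, 0, 0], [0, 0, 0], 0.55], [[0, 0, 0], [0, 0, 0], 0.55], [[0, 0, -0.1], [0, 0, 0], 0.55], [[0, 0, -0.2], [0, 0, 0], 0.55], [[0, 0, -0.2], [0, 0, 0], 0.55], [[0, 0, -0.1], [0, 0, 0], 0.55], [[0, 0, 0], [0, 0, 0], 0.55]]'

```text
time_s: 14.3
eef_pos: [563.8, 212.1, 128.4]
ee_rot: [0.003, 0.089, 0.996, 0.001]
force: [0.0, 0.3, 0.5]
grip_width: 0.551
grip_force: 0.0
```

Run:
```python
from mv import *
T=now(); print(finv(T[:3,3]))
# regrasp: tool yaw YAW-90, at fixture (-14,185); turn by +180 (negative body z); rotate in place with offset
A=H(down(YAW-90),F(-14,185,T[2,3]+30))
mid=H(down(YAW),F(-60,185,T[2,3]+20)); rows(T,mid,12); rows(mid,A,12)
```

```text
[-104.7  185.6  128.4]
12 x [-0.0158, 0.0135, -0.0083] [0.0003, 0.0002, 0.0834] | mm/row 4.5 deg/row 7.50
12 x [0.014, 0.016, -0.0042] [-0.0, 0.0, 0.0833] | mm/row 4.3 deg/row 7.50
```

Emit:
servo_tool --deltas '[[[-0.0158, 0.0135, -0.0083], [0, 0, 0.0834], 0.55], [[-0.0158, 0.0135, -0.0083], [0, 0, 0.0834], 0.55], [[-0.0158, 0.0135, -0.0083], [0, 0, 0.0834], 0.55], [[-0.0158, 0.0135, -0.0083], [0, 0, 0.0834], 0.55], [[-0.0158, 0.0135, -0.0083], [0, 0, 0.0834], 0.55], [[-0.0158, 0.0135, -0.0083], [0, 0, 0.0834], 0.55]]'

```text
time_s: 14.9
eef_pos: [585.9, 216.6, 133.6]
ee_rot: [-0.001, 0.466, 0.885, -0.001]
force: [0.0, 0.3, 0.0]
grip_width: 0.552
grip_force: 0.0
```

Emit:
servo_tool --deltas '[[[-0.0158, 0.0135, -0.0083], [0, 0, 0.0834], 0.55], [[-0.0158, 0.0135, -0.0083], [0, 0, 0.0834], 0.55], [[-0.0158, 0.0135, -0.0083], [0, 0, 0.0834], 0.55], [[-0.0158, 0.0135, -0.0083], [0, 0, 0.0834], 0.55], [[-0.0158, 0.0135, -0.0083], [0, 0, 0.0834], 0.55], [[-0.0158, 0.0135, -0.0083], [0, 0, 0.0834], 0.55]]'

```text
time_s: 15.5
eef_pos: [606.2, 203.1, 143.5]
ee_rot: [-0.001, 0.769, 0.639, -0.001]
force: [-0.2, -0.8, 0.2]
grip_width: 0.555
grip_force: 0.0
```

Emit:
servo_tool --deltas '[[[0.014, 0.016, -0.0042], [0, 0, 0.0833], 0.55], [[0.014, 0.016, -0.0042], [0, 0, 0.0833], 0.55], [[0.014, 0.016, -0.0042], [0, 0, 0.0833], 0.55], [[0.014, 0.016, -0.0042], [0, 0, 0.0833], 0.55], [[0.014, 0.016, -0.0042], [0, 0, 0.0833], 0.55], [[0.014, 0.016, -0.0042], [0, 0, 0.0833], 0.55]]'

```text
time_s: 16.1
eef_pos: [630.6, 208.5, 148.4]
ee_rot: [-0.0, 0.955, 0.296, -0.001]
force: [-0.4, 0.2, -0.6]
grip_width: 0.547
grip_force: 0.0
```

Emit:
servo_tool --deltas '[[[0.014, 0.016, -0.0042], [0, 0, 0.0833], 0.55], [[0.014, 0.016, -0.0042], [0, 0, 0.0833], 0.55], [[0.014, 0.016, -0.0042], [0, 0, 0.0833], 0.55], [[0.014, 0.016, -0.0042], [0, 0, 0.0833], 0.55], [[0.014, 0.016, -0.0042], [0, 0, 0.0833], 0.55], [[0.014, 0.016, -0.0042], [0, 0, 0.0833], 0.55], [[0, 0, 0], [0, 0, 0], 0.55], [[0, 0, 0], [0, 0, 0], 0.55]]'

```text
time_s: 16.9
eef_pos: [651.4, 195.1, 153.9]
ee_rot: [0.0, 0.996, -0.087, -0.001]
force: [-0.2, 0.3, 0.2]
grip_width: 0.546
grip_force: 0.0
```

Run:
```python
from mv import *
T=now(); im=optics.capture('wrist'); cv2.imwrite('pics/w4.png',im); np.savez('w4.npz',R=T[:3,:3],p=T[:3,3]); s=telemetry.sense(); print(finv(T[:3,3]),T[:3,0],s['time_s'],s['joints'][5])
M=model('wrist',(T[:3,:3],T[:3,3])); print(proj(M,[F(15,170,32),F(15,200,32),F(-135,170,32),F(-135,200,32)]).round(0).tolist())
```

```text
[-15.5 184.4 153.9] [ 0.98479101 -0.17373793 -0.00134389] 16.95 1.8648112633255793
[[342.0, 186.0], [299.0, 185.0], [339.0, 366.0], [302.0, 366.0]]
```

View pics/w4.png

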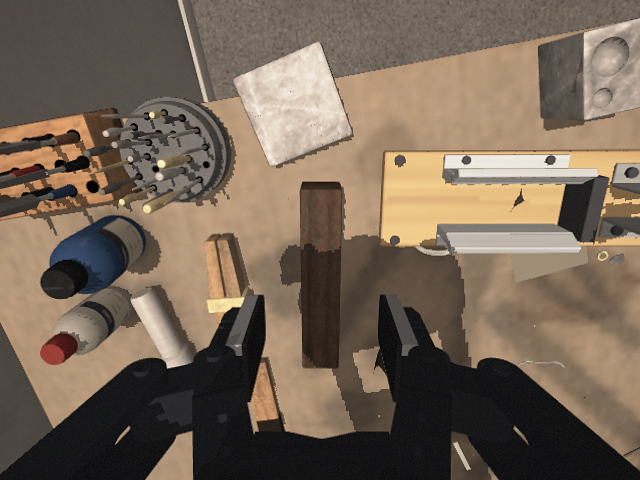

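The block lies crosswise at columns 301–342, its near end at row 186, within 1 mm of prediction. The ring clamp at (225,270) is clear of the fingers. I regrasp the other end.

Emit:
servo_tool --deltas '[[[0.004, 0, 0.15], [0, 0, 0], 0.55], [[0.003, 0, 0.2], [0, 0, 0], 0.55], [[0, 0, 0.2], [0, 0, 0], 0.55], [[0, 0, 0.12], [0, 0, 0], 0.55], [[0, 0, 0.06], [0, 0, 0], 0.55], [[0, 0, 0], [0, 0, 0], 0.55], [[0, 0, 0], [0, 0, 0], 0.55]]'

```text
time_s: 17.65
eef_pos: [653.9, 195.0, 10.4]
ee_rot: [-0.0, 0.996, -0.088, 0.001]
force: [-0.7, 0.4, 0.6]
grip_width: 0.547
grip_force: 0.0
```

Run:
```python
from mv import *
T=now(); s=telemetry.sense(); print(finv(T[:3,3]),T[:3,0],T[:3,2],s['force'])
```

```text
[-13.1 184.7  10.4] [ 0.98434569 -0.17623582  0.00212123] [ 2.20430195e-03  2.75622106e-04 -9.99997533e-01] [-0.74881614  0.39543619  0.62193198]
```

Emit:
servo_tool --deltas '[[[0, 0, 0.036], [0, 0, 0], 0.55], [[0, 0, 0], [0, 0, 0], 0], [[0, 0, 0], [0, 0, 0], 0], [[0, 0, 0], [0, 0, 0], 0], [[0, 0, 0], [0, 0, 0], 0], [[0, 0, 0], [0, 0, 0], 0]]' --squeeze 70

```text
time_s: 18.25
eef_pos: [653.3, 194.8, 2.1]
ee_rot: [-0.0, 0.996, -0.089, 0.0]
force: [-1.0, -0.1, 2.5]
grip_width: 0.342
grip_force: 70.4
```

Emit:
servo_tool --deltas '[[[0, 0, -0.03], [0, 0, 0], 0], [[0, 0, -0.07], [0, 0, 0], 0], [[0, 0, -0.1], [0, 0, 0], 0], [[0, 0, -0.15], [0, 0, 0], 0], [[0, 0, -0.1], [0, 0, 0], 0], [[0, 0, 0], [0, 0, 0], 0], [[0, 0, 0], [0, 0, 0], 0]]'

```text
time_s: 18.95
eef_pos: [652.9, 194.8, 91.6]
ee_rot: [0.0, 0.996, -0.089, -0.0]
force: [-0.2, -0.0, -2.8]
grip_width: 0.338
grip_force: 70.0
```

Run:
```python
from mv import *
T=now(); s=telemetry.sense(); print(finv(T[:3,3]),T[:3,0],s['grip_width'],s['grip_force'])
A=H(down(YAW),F(0,126,90)); rows(T,A,14)
X=np.linalg.inv(T)@A
for f in np.linspace(0,1,6):
    W=T@expm(logm(X).real*f); e=W@[-121,0,0,1]; print(finv(W[:3,3]),finv(e[:3]))
```

```text
[-14.  184.3  91.6] [ 9.84198645e-01 -1.77067806e-01 -1.41871297e-04] 0.33800202300394927 70.04590630531311
14 x [-0.0113, 0.0209, 0.0006] [-0.0, 0.0, -0.0714] | mm/row 4.8 deg/row 6.43
[-14.  184.3  91.6] [-135.   184.4   91.6]
[-19.1 172.1  91.3] [-134.2  134.7   91.3]
[-20.1 158.8  90.9] [-118.    87.7   91. ]
[-17.  145.9  90.6] [-88.2  48.   90.6]
[-10.1 134.6  90.3] [-47.5  19.5  90.3]
[ -0. 126.  90.] [-0.  5. 90.]
```

Emit:
servo_tool --deltas '[[[-0.0113, 0.0209, 0], [0, 0, -0.0714], 0], [[-0.0113, 0.0209, 0], [0, 0, -0.0714], 0], [[-0.0113, 0.0209, 0], [0, 0, -0.0714], 0], [[-0.0113, 0.0209, 0], [0, 0, -0.0714], 0], [[-0.0113, 0.0209, 0], [0, 0, -0.0714], 0], [[-0.0113, 0.0209, 0], [0, 0, -0.0714], 0], [[-0.0113, 0.0209, 0], [0, 0, -0.0714], 0]]'

```text
time_s: 19.65
eef_pos: [641.5, 163.9, 89.9]
ee_rot: [-0.0, 0.954, 0.301, -0.001]
force: [-0.5, -0.1, -1.5]
grip_width: 0.338
grip_force: 70.0
```

Emit:
servo_tool --deltas '[[[-0.009, 0.021, 0], [0, 0, -0.0714], 0], [[-0.009, 0.021, 0], [0, 0, -0.0714], 0], [[-0.009, 0.021, 0], [0, 0, -0.0714], 0], [[-0.008, 0.021, 0], [0, 0, -0.0714], 0], [[-0.008, 0.021, 0], [0, 0, -0.0714], 0], [[-0.008, 0.021, 0], [0, 0, -0.0714], 0], [[-0.008, 0.021, 0], [0, 0, -0.0714], 0]]'

```text
time_s: 20.35
eef_pos: [658.0, 137.9, 89.8]
ee_rot: [-0.001, 0.766, 0.643, -0.001]
force: [-0.7, -0.2, -1.4]
grip_width: 0.344
grip_force: 70.0
```

Emit:
servo_tool --deltas '[[[0, 0, 0], [0, 0, 0], 0], [[0, 0, 0], [0, 0, 0], 0]]'

```text
time_s: 20.55
eef_pos: [658.1, 138.2, 90.5]
ee_rot: [-0.001, 0.768, 0.64, -0.001]
force: [0.3, 0.5, -0.8]
grip_width: 0.342
grip_force: 70.0
```

Run:
```python
from mv import *
T=now(); s=telemetry.sense(); im=optics.capture('wrist'); cv2.imwrite('pics/w5.png',im); cv2.imwrite('pics/sc5.png',optics.capture('scene'))
print(finv(T[:3,3]),T[:3,0],T[:3,2],s['force'],s['grip_width'],s['time_s']); rows(T,H(down(YAW),F(-.3,129,50)),4)
M=model('wrist',(T[:3,:3],T[:3,3])); z=T[2,3]-2+32
print(proj(M,[F(-15,10,z),F(15,10,z),F(-15,100,z),F(15,100,z),F(-20,50,46),F(20,50,46)]).round(1).tolist())
```

```text
[  1.2 129.5  90.5] [ 1.80727469e-01  9.83533153e-01 -3.45794398e-04] [-2.07749722e-03  3.01638655e-05 -9.99997842e-01] [ 0.27316366  0.48590563 -0.7849237 ] 0.34227157520321644 20.55
4 x [-0.0006, -0.0018, 0.0506] [-0.0003, 0.0001, -0.0006] | mm/row 10.1 deg/row 0.07
[[283.2, 589.1], [351.6, 589.0], [275.0, 424.5], [356.4, 424.4], [284.8, 392.7], [352.1, 392.6]]
```

View pics/w5.png

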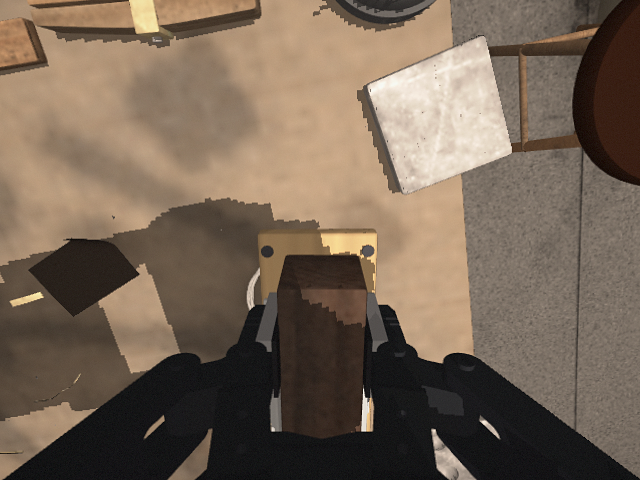

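The block sits straight and centred in the hand (columns 278–367 at row 290), with the plate below centred at column 318. I lower it into the channel.

Emit:
servo_tool --deltas '[[[0, -0.002, 0.05], [0, 0, 0], 0], [[0, -0.002, 0.05], [0, 0, 0], 0], [[0, -0.002, 0.05], [0, 0, 0], 0], [[0, -0.002, 0.05], [0, 0, 0], 0], [[0, 0, 0], [0, 0, 0], 0], [[0, 0, 0], [0, 0, 0], 0]]'

```text
time_s: 21.25
eef_pos: [657.2, 138.4, 51.5]
ee_rot: [-0.0, 0.767, 0.641, -0.0]
force: [0.9, -0.9, -1.4]
grip_width: 0.339
grip_force: 70.0
```

Run:
```python
from mv import *
T=now(); s=telemetry.sense()
print(finv(T[:3,3]),T[:3,0],T[:3,2],s['force']); rows(T,H(down(YAW),F(-.4,128,17)),4)
```

```text
[  0.2 129.6  51.5] [ 1.77769338e-01  9.84072183e-01 -4.32826742e-05] [-2.51012792e-04  1.36138896e-06 -9.99999968e-01] [ 0.93547813 -0.90757601 -1.35104888]
4 x [-0.002, -0.0007, 0.0432] [-0.0, 0.0, -0.0002] | mm/row 8.6 deg/row 0.02
```

Emit:
servo_tool --deltas '[[[0, -0.001, 0.043], [0, 0, 0], 0], [[0, -0.001, 0.043], [0, 0, 0], 0], [[0, 0, 0.043], [0, 0, 0], 0], [[0, 0, 0.04], [0, 0, 0], 0], [[0, 0, 0], [0, 0, 0], 0], [[0, 0, 0], [0, 0, 0], 0]]'

```text
time_s: 21.85
eef_pos: [656.8, 138.5, 17.8]
ee_rot: [-0.0, 0.767, 0.641, -0.0]
force: [0.5, -0.3, -1.8]
grip_width: 0.344
grip_force: 69.9
```

Run:
```python
from mv import *
T=now(); s=telemetry.sense()
print(finv(T[:3,3]),T[:3,0],T[:3,2],s['force'],s['wrist_torque'])
```

```text
[ -0.2 129.6  17.8] [ 1.77713539e-01  9.84082262e-01 -1.46451341e-05] [-1.20832805e-04  6.93894367e-06 -9.99999993e-01] [ 0.5362862  -0.27132826 -1.7829781 ] [ 0.10748848 -0.00404218 -0.01186151]
```

Emit:
servo_tool --deltas '[[[0, 0, 0.013], [0, 0, 0], 0], [[-0.01, 0, 0], [0, 0, 0], 0], [[-0.01, 0, 0], [0, 0, 0], 0], [[-0.01, 0, 0], [0, 0, 0], 0], [[0, 0, 0], [0, 0, 0], 0], [[0, 0, 0], [0, 0, 0], 0]]'

```text
time_s: 22.45
eef_pos: [656.2, 136.9, 16.1]
ee_rot: [-0.001, 0.767, 0.642, 0.003]
force: [3.4, 20.6, -1.1]
grip_width: 0.337
grip_force: 69.8
```

Emit:
servo_tool --deltas '[[[-0.005, 0, 0], [0, 0, 0], 0], [[0, 0, 0], [0, 0, 0], 0]]'

```text
time_s: 22.65
eef_pos: [656.2, 136.9, 16.3]
ee_rot: [-0.002, 0.767, 0.642, 0.004]
force: [4.6, 25.9, -1.8]
grip_width: 0.338
grip_force: 69.8
```

Emit:
servo_tool --deltas '[[[-0.005, 0, 0], [0, 0, 0], 0], [[0, 0, 0], [0, 0, 0], 0]]'

```text
time_s: 22.85
eef_pos: [656.1, 136.9, 16.4]
ee_rot: [-0.002, 0.767, 0.642, 0.005]
force: [6.1, 30.2, -1.7]
grip_width: 0.338
grip_force: 69.8
```

Run:
```python
from mv import *
d=np.load('w4.npz'); M=model('wrist',(d['R'],d['p'])); print('w4 end',finv(cast(M,[(322,188)],32)[0]),finv(cast(M,[(322,182)],0)[0]),'far',finv(cast(M,[(322,363)],32)[0]))
T=now(); s=telemetry.sense(); print(finv(T[:3,3]),s['force'])
# w5
R5=down(79.6); M=model('wrist',(R5,F(1.2,129.5,90.5))); print('w5 end',finv(cast(M,[(322,290)],120.5)[0]))
im=optics.capture('wrist'); cv2.imwrite('pics/w6.png',im); a=im[180:480,200:440]
b=optics.capture('scene')[230:330,250:410]
cv2.imwrite('pics/c6.png',np.hstack([cv2.resize(a,None,fx=1.5,fy=1.5),cv2.resize(b,(438,450),interpolation=cv2.INTER_CUBIC)])); print(cv2.imread('pics/c6.png').shape)
```

```text
w4 end [ 12.5 183.   32. ] [ 10.8 182.9   0. ] far [-132.6  182.4   32. ]
[ -0.6 127.9  16.4] [ 6.05629147 30.22648101 -1.72546323]
w5 end [  2.5 154.7 120.5]
(450, 798, 3)
```

View pics/c6.png

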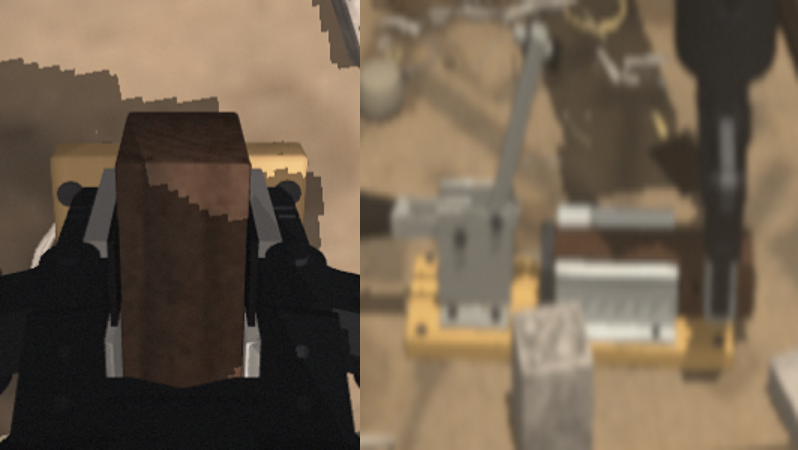

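Run:
```python
from mv import *
T=now(); M=model('wrist',(T[:3,:3],T[:3,3])); im=cv2.imread('pics/w6.png'); g=cv2.cvtColor(im,cv2.COLOR_BGR2GRAY).astype(float)
for u in (300,322,345): 
    c=g[240:320,u-4:u+5].mean(1); d=np.diff(c); i=np.argsort(-abs(d))[:5]; print('blk',u,[(int(k)+240.5,int(d[k])) for k in i])
for u in (242,393): 
    c=g[255:300,u-3:u+4].mean(1); d=np.diff(c); i=np.argsort(-abs(d))[:4]; print('plt',u,[(int(k)+255.5,int(d[k])) for k in i])
for r in (286,288,290): print(r,finv(cast(M,[(322,r)],44+2)[0]),finv(cast(M,[(322,r)],44)[0]))
for r in (272,274,276,278): print(r,finv(cast(M,[(250,r)],12)[0]),finv(cast(M,[(393,r)],12)[0]))
d=np.load('w1.npz'); M=model('wrist',(d['R'],d['p'])); print(finv(cast(M,[(317,106.5)],44)[0]),finv(cast(M,[(290,122)],12)[0]))
```

```text
blk 300 [(254.5, -36), (247.5, -36), (246.5, -34), (253.5, -21), (303.5, -10)]
blk 322 [(247.5, -43), (254.5, -37), (253.5, -23), (248.5, -20), (246.5, -18)]
blk 345 [(254.5, -60), (253.5, -32), (244.5, -20), (243.5, -15), (288.5, 11)]
plt 242 [(283.5, 9), (284.5, 8), (282.5, 4), (285.5, 3)]
plt 393 [(295.5, -50), (283.5, 28), (274.5, -28), (294.5, -24)]
286 [  0.4 154.   46. ] [  0.4 153.   44. ]
288 [  0.4 153.3  46. ] [  0.4 152.3  44. ]
290 [  0.4 152.5  46. ] [  0.4 151.6  44. ]
272 [-29.4 144.2  12. ] [ 30.3 144.2  12. ]
274 [-29.5 143.3  12. ] [ 30.3 143.3  12. ]
276 [-29.5 142.4  12. ] [ 30.4 142.4  12. ]
278 [-29.6 141.5  12. ] [ 30.4 141.5  12. ]
[ -0.4 151.3  44. ] [-29.9 135.3  12. ]
```

The near end overhangs the plate end by about 14–15 mm and the push force is 30 N, so the block is against the stop, about 2 mm off the floor. I ease off, lower it and release.

Emit:
servo_tool --deltas '[[[0.02, 0, 0], [0, 0, 0], 0], [[0, 0, 0.006], [0, 0, 0], 0], [[0, 0, 0.006], [0, 0, 0], 0], [[0, 0, 0], [0, 0, 0], 0], [[0, 0, 0], [0, 0, 0], 0]]'

```text
time_s: 23.45
eef_pos: [656.7, 136.8, 14.2]
ee_rot: [-0.0, 0.767, 0.641, 0.002]
force: [1.8, 13.0, 3.2]
grip_width: 0.341
grip_force: 70.6
```

Run:
```python
from mv import *
T=now(); s=telemetry.sense(); print(finv(T[:3,3]),T[:3,0],T[:3,2],s['force'],s['wrist_torque'])
```

```text
[ -0.  128.   14.2] [0.17708449 0.98418808 0.00386092] [ 0.00288199  0.00340435 -0.99999005] [ 1.75904199 12.96196354  3.22548225] [ 1.75586069 -0.11378043  0.02488953]
```

Emit:
servo_tool --deltas '[[[0, 0, 0], [0, 0, 0], 0.5], [[0, 0, 0], [0, 0, 0], 0.5], [[0, 0, 0], [0, 0, 0], 0.5], [[0, 0, -0.1], [0, 0, 0], 0.5], [[0, 0, -0.2], [0, 0, 0], 0.5], [[0, 0, -0.2], [0, 0, 0], 0.5], [[0, 0, -0.2], [0, 0, 0], 0.5], [[0, 0, -0.2], [0, 0, 0], 0.5]]'

```text
time_s: 24.25
eef_pos: [655.9, 134.0, 194.7]
ee_rot: [0.0, 0.768, 0.641, -0.0]
force: [1.1, -0.3, 0.1]
grip_width: 0.501
grip_force: 0.0
```

Emit:
servo_tool --deltas '[[[-0.12, 0, -0.07], [0, 0, 0], 0.5], [[-0.12, 0, -0.07], [0, 0, 0], 0.5], [[-0.12, 0, 0], [0, 0, 0], 0.5], [[0, 0, 0], [0, 0, 0], 0.5], [[0, 0, 0], [0, 0, 0], 0.5]]'

```text
time_s: 24.75
eef_pos: [643.2, 63.4, 220.8]
ee_rot: [-0.0, 0.768, 0.641, -0.0]
force: [0.2, 0.7, -0.5]
grip_width: 0.498
grip_force: 0.0
```

Run:
```python
from mv import *
T=now(); im=optics.capture('wrist'); cv2.imwrite('pics/w7.png',im); s=telemetry.sense(); print(finv(T[:3,3]),s['time_s'])
crop(im,250,60,390,460,2,'c7'); i=cv2.imread('pics/c7.png'); cv2.imwrite('pics/c7.png',cv2.resize(im[60:460,250:390],None,fx=1.5,fy=1.5)) 
P1=hp(1.68,25); P0=P1@H(np.eye(3),[0,0,-80]); A=H(down(YAW),F(0,-140,235))
rows(T,A,7); rows(A,P0,6); rows(P0,P1,4); print(P1[:3,3].round(1),finv(P1[:3,3]),finv(P0[:3,3]))
```

```text
[ -0.3  53.3 220.8] 24.8
7 x [-0.138, 0.0004, -0.0102] [-0.0, -0.0, -0.0002] | mm/row 27.7 deg/row 0.02
6 x [-0.0531, -0.0, 0.1063] [0.0, 0.0463, 0.0] | mm/row 23.8 deg/row 4.17
4 x [0.0, 0.0, 0.1] [0.0, 0.0, 0.0] | mm/row 20.0 deg/row 0.00
[ 608.4 -132.3   26.5] [  -0.  -145.5   26.5] [  -0.  -179.3   99. ]
```

View pics/c7.png

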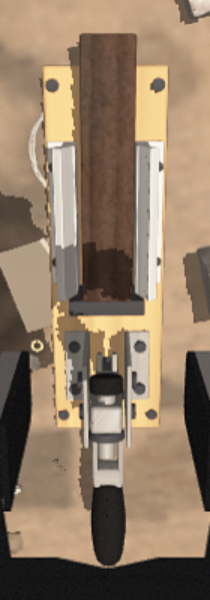

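Run:
```python
from mv import *
def ov(im,T,nm):
    M=model('wrist',T); g=cv2.cvtColor(im,cv2.COLOR_BGR2GRAY).astype(float)
    e=lambda us,a,b,sgn: np.median([a+.5+np.argmax(sgn*np.diff(g[a:b,u])) for u in us])
    rb=e(range(310,330),70,115,-1); rp=[e(us,90,130,1) for us in (range(284,296),range(346,357))]
    print(nm,rb,rp,'block',finv(cast(M,[(320,rb)],44)[0]),'plate',finv(cast(M,[(290,rp[0])],12)[0]),finv(cast(M,[(352,rp[1])],12)[0]))
d=np.load('w3.npz'); ov(cv2.imread('pics/w3.png'),(d['R'],d['p']),'before')
ov(cv2.imread('pics/w7.png'),pose(),'now')
```

```text
before 91.5 [np.float64(112.5), np.float64(112.5)] block [  0.3 154.3  44. ] plate [-26.3 138.3  12. ] [ 28.4 138.2  12. ]
now 81.5 [np.float64(103.5), np.float64(119.5)] block [ -0.5 154.4  44. ] plate [-26.6 138.7  12. ] [ 27.4 125.4  12. ]
```

The overhang is 15.7 mm now and was 16.0 mm at the start, so the block is seated at the stop. Now to the handle.

Emit:
servo_tool --deltas '[[[-0.138, 0, -0.01], [0, 0, 0], 0.5], [[-0.138, 0, -0.01], [0, 0, 0], 0.5], [[-0.138, 0, -0.01], [0, 0, 0], 0.5], [[-0.138, 0, -0.01], [0, 0, 0], 0.5], [[-0.138, 0, -0.01], [0, 0, 0], 0.5], [[-0.138, 0, -0.01], [0, 0, 0], 0.5], [[-0.138, 0, -0.01], [0, 0, 0], 0.5]]'

```text
time_s: 25.5
eef_pos: [609.0, -126.5, 234.7]
ee_rot: [-0.0, 0.767, 0.642, -0.0]
force: [1.0, 0.9, 0.3]
grip_width: 0.5
grip_force: 0.0
```

Emit:
servo_tool --deltas '[[[-0.053, 0, 0.106], [0, 0.0463, 0], 0.5], [[-0.053, 0, 0.106], [0, 0.0463, 0], 0.5], [[-0.053, 0, 0.106], [0, 0.0463, 0], 0.5], [[-0.053, 0, 0.106], [0, 0.0463, 0], 0.5], [[-0.053, 0, 0.106], [0, 0.0463, 0], 0.5], [[-0.053, 0, 0.106], [0, 0.0463, 0], 0.5], [[0, 0, 0], [0, 0, 0], 0.5], [[0, 0, 0], [0, 0, 0], 0.5]]'

```text
time_s: 26.3
eef_pos: [602.3, -164.6, 99.7]
ee_rot: [-0.139, 0.749, 0.626, 0.165]
force: [0.7, 0.5, 0.4]
grip_width: 0.5
grip_force: 0.0
```

Run:
```python
from mv import *
T=now(); print(finv(T[:3,3])); rows(T,hp(1.68,25),4)
```

```text
[  -0.3 -178.3   99.7]
4 x [-0.0013, 0.0003, 0.1002] [-0.0, 0.0002, -0.0001] | mm/row 20.0 deg/row 0.02
```

Emit:
servo_tool --deltas '[[[-0.001, 0, 0.1], [0, 0, 0], 0.5], [[-0.001, 0, 0.1], [0, 0, 0], 0.5], [[-0.001, 0, 0.1], [0, 0, 0], 0.5], [[-0.001, 0, 0.1], [0, 0, 0], 0.5], [[0, 0, 0], [0, 0, 0], 0.5], [[0, 0, 0], [0, 0, 0], 0.5]]'

```text
time_s: 26.9
eef_pos: [608.8, -132.2, 28.3]
ee_rot: [-0.138, 0.749, 0.627, 0.166]
force: [-0.5, -0.5, 0.5]
grip_width: 0.499
grip_force: 0.0
```

Emit:
servo_tool --deltas '[[[0, 0, 0], [0, 0, 0], 0], [[0, 0, 0], [0, 0, 0], 0], [[0, 0, 0], [0, 0, 0], 0], [[0, 0, 0], [0, 0, 0], 0], [[0, 0, 0], [0, 0, 0], 0]]' --squeeze 80

```text
time_s: 27.4
eef_pos: [607.9, -132.9, 26.9]
ee_rot: [-0.138, 0.749, 0.626, 0.166]
force: [-3.1, -2.6, 1.6]
grip_width: 0.244
grip_force: 78.2
```

```bash
cat > st.py <<'E'
from mv import *
R,p=pose(); s=telemetry.sense(); g=finv(p-R@[0,0,19]); print(finv(p),'grasp',g,'r',np.hypot(g[1]+69,g[2]-53),'th',np.arctan2(-69-g[1],g[2]-53),s['grip_width'],s['grip_force'],s['force'])
E
python3 st.py
python3 - <<'E'
from mv import *
th=np.linspace(1.68,0,7); ti=np.linspace(25,0,7)
for i in range(6): rows(hp(th[i],ti[i]),hp(th[i+1],ti[i+1]),4)
E
```

```text
[  -0.4 -146.2   26.9] grasp [  -0.4 -154.2   44.1] r 85.66358619623625 th 1.6748789359842626 0.2436164424453263 78.15910175442696 [-3.09766144 -2.64660388  1.56119418]
4 x [0.0109, 0.0, -0.0269] [0.0, -0.0116, -0.0] | mm/row 5.8 deg/row 1.04
4 x [0.0162, -0.0, -0.0237] [-0.0, -0.0116, 0.0] | mm/row 5.7 deg/row 1.04
4 x [0.0206, -0.0, -0.0195] [0.0, -0.0116, -0.0] | mm/row 5.7 deg/row 1.04
4 x [0.0242, -0.0, -0.0145] [0.0, -0.0116, -0.0] | mm/row 5.6 deg/row 1.04
4 x [0.0266, 0.0, -0.0088] [0.0, -0.0116, 0.0] | mm/row 5.6 deg/row 1.04
4 x [0.0278, 0.0, -0.0028] [0.0, -0.0116, 0.0] | mm/row 5.6 deg/row 1.04
```

Emit:
servo_tool --deltas '[[[0.0109, 0, -0.0269], [0, -0.0116, 0], 0], [[0.0109, 0, -0.0269], [0, -0.0116, 0], 0], [[0.0109, 0, -0.0269], [0, -0.0116, 0], 0], [[0.0109, 0, -0.0269], [0, -0.0116, 0], 0], [[0.0162, 0, -0.0237], [0, -0.0116, 0], 0], [[0.0162, 0, -0.0237], [0, -0.0116, 0], 0], [[0.0162, 0, -0.0237], [0, -0.0116, 0], 0], [[0.0162, 0, -0.0237], [0, -0.0116, 0], 0]]'

```text
time_s: 28.2
eef_pos: [608.9, -125.8, 71.8]
ee_rot: [-0.093, 0.759, 0.634, 0.111]
force: [7.0, 7.8, -11.5]
grip_width: 0.243
grip_force: 79.8
```

Emit:
servo_tool --deltas '[[[0.0206, 0, -0.0195], [0, -0.0116, 0], 0], [[0.0206, 0, -0.0195], [0, -0.0116, 0], 0], [[0.0206, 0, -0.0195], [0, -0.0116, 0], 0], [[0.0206, 0, -0.0195], [0, -0.0116, 0], 0], [[0.0242, 0, -0.0145], [0, -0.0116, 0], 0], [[0.0242, 0, -0.0145], [0, -0.0116, 0], 0], [[0.0242, 0, -0.0145], [0, -0.0116, 0], 0], [[0.0242, 0, -0.0145], [0, -0.0116, 0], 0]]'

```text
time_s: 29.0
eef_pos: [613.4, -98.9, 104.8]
ee_rot: [-0.046, 0.766, 0.639, 0.054]
force: [8.1, -0.9, -23.4]
grip_width: 0.244
grip_force: 78.9
```

```bash
python3 st.py
```

```text
[  -0.9 -111.7  104.8] grasp [  -0.9 -114.4  123.6] r 83.93759586740616 th 0.5714806437553402 0.24359596482037887 78.90713352710009 [  8.09914959  -0.93448858 -23.41850389]
```

Emit:
servo_tool --deltas '[[[0.0266, 0, -0.0088], [0, -0.0116, 0], 0], [[0.0266, 0, -0.0088], [0, -0.0116, 0], 0], [[0.0266, 0, -0.0088], [0, -0.0116, 0], 0], [[0.0266, 0, -0.0088], [0, -0.0116, 0], 0], [[0.0278, 0, -0.0028], [0, -0.0116, 0], 0], [[0.0278, 0, -0.0028], [0, -0.0116, 0], 0], [[0.0278, 0, -0.0028], [0, -0.0116, 0], 0], [[0.0278, 0, -0.0028], [0, -0.0116, 0], 0]]'

```text
time_s: 29.8
eef_pos: [620.9, -57.7, 118.9]
ee_rot: [0.001, 0.768, 0.641, -0.002]
force: [-1.0, -3.2, -9.9]
grip_width: 0.24
grip_force: 78.6
```

Emit:
servo_tool --deltas '[[[0.01, 0, 0], [0, 0, 0], 0], [[0, 0, 0], [0, 0, 0], 0], [[0, 0, 0], [0, 0, 0], 0]]'

```text
time_s: 30.1
eef_pos: [621.2, -55.9, 118.9]
ee_rot: [0.0, 0.767, 0.641, -0.001]
force: [-2.5, -5.0, -7.8]
grip_width: 0.241
grip_force: 78.8
```

```bash
python3 st.py
```

```text
[ -0.9 -68.  118.9] grasp [ -0.8 -68.  137.9] r 84.90588907726013 th -0.01177801836278176 0.24130271038116088 78.84465973824263 [-2.47913988 -4.9762318  -7.7979619 ]
```

Emit:
servo_tool --deltas '[[[0.01, 0, 0], [0, 0, 0], 0], [[0, 0, 0], [0, 0, 0], 0], [[0, 0, 0], [0, 0, 0], 0.6], [[0, 0, 0], [0, 0, 0], 0.6], [[0, 0, 0], [0, 0, 0], 0.6], [[0, 0, -0.1], [0, 0, 0], 0.6], [[0, 0, -0.2], [0, 0, 0], 0.6], [[0, 0, -0.2], [0, 0, 0], 0.6]]'

```text
time_s: 30.9
eef_pos: [622.0, -52.6, 220.6]
ee_rot: [0.0, 0.767, 0.641, -0.0]
force: [1.0, -0.5, 0.0]
grip_width: 0.599
grip_force: 0.0
```

Emit:
servo_tool --deltas '[[[0.05, 0, -0.2], [0, 0, 0], 0.6], [[0.2, 0, -0.1], [0, 0, 0], 0.6], [[0.2, 0, 0], [0, 0, 0], 0.6], [[0.2, 0, 0], [0, 0, 0], 0.6], [[0, 0, 0], [0, 0, 0], 0.6], [[0, 0, 0], [0, 0, 0], 0.6]]'

```text
time_s: 31.5
eef_pos: [645.2, 75.8, 279.2]
ee_rot: [0.0, 0.767, 0.642, -0.0]
force: [0.3, 0.2, -0.2]
grip_width: 0.605
grip_force: 0.0
```

```bash
python3 st.py
python3 - <<'E'
from mv import *
w=optics.capture('wrist'); cv2.imwrite('pics/w8.png',w); s=optics.capture('scene'); cv2.imwrite('pics/sc8.png',s)
cv2.imwrite('pics/c8.png',np.hstack([w[40:460,200:440],cv2.resize(s[210:330,250:410],(556,420),interpolation=cv2.INTER_CUBIC)]))
E
```

```text
[ -0.5  65.8 279.2] grasp [ -0.5  65.9 298.2] r 279.85898234646675 th -0.5029684477029853 0.6050070667586063 0.0 [ 0.29663121  0.20554613 -0.2260284 ]
```

View pics/c8.png

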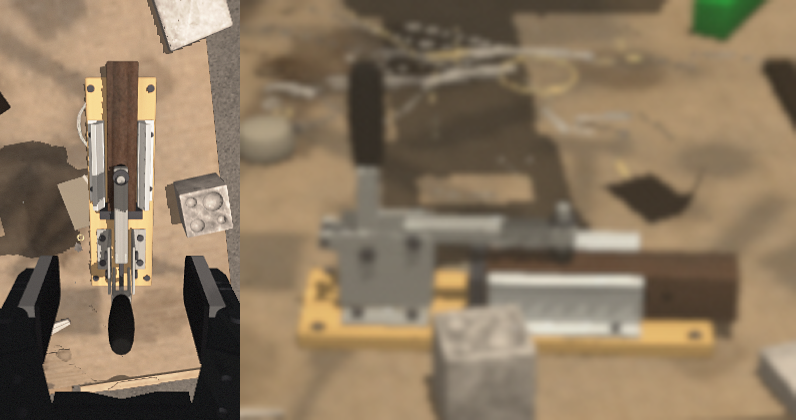

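The picture shows the handle upright, as at the start, and the clamp arm down on the block at crop (120,178). The block is straight in the channel with its end past the plate as before, and the bystanders look undisturbed. Handing in.

```bash
python3 -c "
from rig import ctrl; print(ctrl.finish_job())"
```

```text
the job is handed in; nothing more can be done
None
```

I swung the clamp fully open, turned the block end for end and reseated it flat against the stop, locked the clamp down on it, and handed the job in at about 32 s; the verdict was not shown.

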